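Sort the glue-up clamps: seized to repair, free to stock

ROBOT

A 6-joint arm with a two-finger parallel gripper is mounted at the origin on the work surface. World frame = base frame: x ahead of the robot, y to its left, z up, the work surface at z = 0. Lengths are in mm, angles in degrees, forces in N, time in s.
With the tool pointing down it reaches from about 300 to 775 mm from the base axis. Payload 14.6 kg.
Tool frame: the origin (TCP) lies at the centre of the arm's flange, where the gripper is bolted on; the fingertips stand 199 mm ahead of it and the grasp point (between the pads) lies 180 mm ahead of it (ctrl.nose_length is the distance from the TCP to the fingertips, in mm); z points along the fingers, y is the direction in which the jaws open and shut (so a half turn about z gives the same grasp; the last joint's range is limited). The gripper opens to 94 mm and grips with 3 to 60 N. Pads are 16 mm wide; open, the fingers measure 119 mm over their backs; the gripper's body (75 mm by 177 mm) begins 78 mm behind the grasp point.
Start: joints at [61.215, 17.183, 87.147, -0, 75.671, -3.816], TCP at [232.171, 498.585, 404.646] pointing down, gripper open.
Joint ranges: [-173.82, 173.82], [-45.26, 126.66], [13.44, 144.39], [-59.66, 239.66], [0, 175.72], [-146.38, 146.38]. Speed limits (degrees/s): [127.2, 127.2, 147.25, 180, 180, 180].

INTERFACE

Orientations are given as a 3x3 rotation matrix whose columns are the frame's x, y, z axes.
In Python, from cell import ctrl gives the robot as it stands. Calls block until the motion is done:
- ctrl.move_to(position, orientation): joint-space move of the TCP to a pose.
- ctrl.move_straight(position, ori=None, vel=150, force_limit=None): straight line of the TCP; ori=None keeps the orientation; vel is the mean speed in mm/s. With force_limit (N) it stops when the force on the tool has changed by that much, and returns True; else False.
- ctrl.move_joints(angles): joint-space move.
- ctrl.gripper_to(opening, f_grip=None): opening from 0.0 (shut) to 1.0 (fully open); f_grip is the grip in N (None keeps the last); returns when the fingers have stopped.
- ctrl.pause(seconds).
- ctrl.solve_ik(position, orientation): joint angles nearest the present ones, or None.
- ctrl.observe(): the state.
- ctrl.snapshot(name): name is "scene" or "top" or "wrist"; returns the picture (420x560x3 uint8, blue, green, red); there is no depth.
- ctrl.get_calibration(name): a dict with "mtx" (3x3 intrinsics, pixels), "R" (3x3) and "t" (3): a world point X has camera coordinates R X + t. Camera axes: x right, y down, z forward; pixel columns grow to the right and rows downward; lengths in mm; the calibration is good to about 2 mm. A picture is of the moment at which its call begins: read the wrist's pose just before it. get_calibration takes no time and is no camera call; for the wrist camera it gives the pose at the moment of the call.
A pose or a line that the arm cannot do raises ctrl.Unreachable and nothing moves.
- ctrl.close_job(): hands the job in, once; it reports no verdict.
Trained networks look in the newest picture that a camera, given by its name, has taken for a name from the list of things; names that differ only in an ending like _2 or _b are one class to them, and where a whole thing is asked for, a point or a joint stands for the part that bears it (a point fixed in the world has none). Each returns a list of dicts, best first, with "confidence" (0 to 1); they miss things now and then, are a little off and sometimes report something else, mostly with a low value. They report only what shows in the picture. A call takes as long as a camera call. They do not tell look-alikes from the thing itself.
- ctrl.recognise(camera, query): "point" ([row, column] in pixels, amid what is visible of it).
- ctrl.spot_point(camera, query): "point" ([row, column] in pixels: a listed point, or the origin of a listed thing).
The state is a dict: "time": time; "joints": joint angles; "joint_velocities": joint speeds; "tau": joint torques, N m; "tcp_pos": TCP position; "tool_rot": TCP orientation; "ft_force": force on the tool from outside, world axes, zero at the start; "torque": the same for the moment, N m; "opening": opening from 0.0 (shut) to 1.0 (fully open).
Only numpy, scipy, OpenCV 4.12 (cv2) and the standard library are available. Lean on these libraries where they do the work, as an engineer would, in place of code of your own. Each camera call takes 0.05 s, during which the arm holds its last target.

TASK

These two clamps hold foam strips on visor bands while the glue sets, and glue may have gummed their hinges. Press each clamp's raised jaw down as far as it will go to feel its hinge. If the jaw folds right down, stand the clamp on its base in the middle of the rectangular stock basket; if the hinge is seized, in the middle of the empty round aluminium repair basin.

Things in the scene. Friction and masses are not known exactly. Their poses are not given: they have to be found in the camera images.
- clamp_a: Steel clamp on its base plate 130 x 36 x 8 mm (x,y,z). Origin: centre of the plate's underside, z up, +x towards the jaw tip. At the -x end a hinge block, x -60 to -20 mm, 36 mm wide, solid to z 24, its side cheeks (x -55 to -25) to z 44: grip it across y from above at x -40, z 29. Hinge pin along y at x -40, z 32. 0.3 kg. Looks just like clamp_b; either may be left or right.
- clamp_b: Same shape, sizes and axes as clamp_a. On both the upper jaw, a bar 22 mm wide, reaches 100 mm from the pin towards +x, raised at the start; on its tip a flat thumb plate 26 mm long, 30 mm wide, to press on. Thumb plate's top centre: x 38, z 78 mm with its joint at 0, x 50, z 40 mm when shut. Nothing stands between jaw and base plate.
- jaw_a (a joint): How far clamp_a's jaw is pressed down from 0.45 rad above level: 0.45 is shut (level, pads touching), 0 raised by 0.45; -0.05 to 0.03 at the start. It stays where left. Pressed straight down on the thumb plate a free hinge folds to 0.45 under about 1 N; a seized one has about 0.1 rad of play (about 2 N), then stops dead near 0.12 however hard it is pressed. 5 to 6 N tells them apart.
- jaw_b (a joint): Angle of clamp_b's jaw, same meaning, start and behaviour as jaw_a. Which hinges are free and which seized is to be found by pressing.
- stock_basket: Grey rectangular plastic basket with slotted sides, fixed to the bench, on the left or the right of the clamps. Outside 180 x 150 x 50 mm (x, y, z), walls and floor 5 mm thick. Origin: centre of its underside; x along the long side, z up; the inner floor is at z 5 mm.
- repair_basin: Empty round aluminium basin, fixed to the bench, on the other side of the clamps. Outside radius 95 mm at the foot and 100 mm at the rim, 48 mm high, wall 4 mm, floor 5 mm thick. Origin: centre of its underside, z up; the inner floor, radius about 91 mm, is at z 5 mm.
Mind the look-alikes: they are no part of the job. Leave any pink look-alike of the clamp_a alone.

How it is judged:
By the outcome, as a careful person would: the job done as asked, in the order asked, and still so for the second after the job is handed in, with the robot touching nothing.
It also fails if it takes over 67 s, if anything falls off the work surface, if the arm or the gripper's body presses on something with over 40 N, if the wrist force passes 120 N, or if a joint passes its speed limit or range.

## Working session

There is one attempt and no reset: what is moved stays moved. The work goes in short steps, each a Python script; the robot and the scene stay as the last script left them, time stands still between calls to the robot, and variables do not carry over. Pictures are saved under pics/ and viewed, and the job is handed in when it is done.

```bash
ls; mkdir -p pics; python3 - <<'E'
from cell import ctrl
import cv2
s=ctrl.observe(); print(s['time'],s['tcp_pos'],s['ft_force'])
for n in ("scene","top","wrist"):
    im=ctrl.snapshot(n); cv2.imwrite(f"pics/{n}0.png",im)
    for q in ("clamp_a","stock_basket","repair_basin","jaw_a"):
        print(n,q,[(d['point'],round(d['confidence'],2)) for d in ctrl.spot_point(n,q)],[(d['point'],round(d['confidence'],2)) for d in ctrl.recognise(n,q)])
    c=ctrl.get_calibration(n); print(c)
E
```

```text
pics
0.0 [232.144778   498.5690399  404.08361955] [ 0.03614953  0.48461741 -0.64165288]
scene clamp_a [([271.7, 253.4], 0.97), ([267.7, 348.3], 0.6), ([227.8, 296.1], 0.57), ([229.3, 198.9], 0.56)] [([222.1, 197.5], 0.82), ([221.8, 293.7], 0.82), ([263.6, 350.0], 0.78), ([263.6, 252.0], 0.63), ([252.0, 350.4], 0.52)]
scene stock_basket [([207.5, 389.5], 0.77)] [([204.0, 391.8], 0.96)]
scene repair_basin [([309.6, 146.1], 0.81)] [([259.8, 349.6], 0.69), ([304.1, 142.3], 0.56)]Traceback (most recent call last):
  File "<stdin>", line 7, in <module>
ValueError: it knows: clamp, repair_basin, stock_basket
```

```bash
python3 - <<'E'
from cell import ctrl
import cv2
for n in ("top","wrist"):
    im=ctrl.snapshot(n); cv2.imwrite(f"pics/{n}0.png",im)
    for q in ("clamp_a","stock_basket","repair_basin"):
        print(n,q,[(d['point'],round(d['confidence'],2)) for d in ctrl.spot_point(n,q)],[(d['point'],round(d['confidence'],2)) for d in ctrl.recognise(n,q)])
for n in ("scene","top","wrist"):print(ctrl.get_calibration(n))
print(ctrl.observe()['time'])
E
```

```text
top clamp_a [([282.5, 344.0], 0.93), ([241.7, 247.9], 0.89), ([162.4, 232.6], 0.77), ([196.0, 313.5], 0.56)] [([283.3, 345.1], 0.74), ([159.0, 230.1], 0.73), ([239.5, 247.4], 0.72), ([196.5, 316.3], 0.71)]
top stock_basket [([221.7, 128.5], 0.87)] [([221.3, 124.2], 0.87), ([193.2, 423.1], 0.31)]
top repair_basin [([196.2, 415.5], 0.89), ([161.2, 233.2], 0.52)] [([191.8, 422.7], 0.88)]
wrist clamp_a [] []
wrist stock_basket [([359.8, 227.5], 0.6)] [([343.3, 209.4], 0.96)]
wrist repair_basin [] []
{'mtx': array([[395.54606208,   0.        , 280.49680362],
       [  0.        , 395.54606208, 215.53808387],
       [  0.        ,   0.        ,   1.        ]]), 'R': array([[ 0.43442173,  0.90057182, -0.01575307],
       [ 0.50152321, -0.25638052, -0.82628294],
       [-0.74816591,  0.35105473, -0.56303494]]), 't': array([-200.4876715 , -153.6589606 , 1242.13974642])}
{'mtx': array([[401.21627877,   0.        , 284.90008104],
       [  0.        , 401.21627877, 207.2713032 ],
       [  0.        ,   0.        ,   1.        ]]), 'R': array([[ 0.001858  , -0.99951832,  0.03097858],
       [-0.99105496, -0.00597434, -0.13332057],
       [ 0.13344143, -0.03045377, -0.99058869]]), 't': array([-15.18999549, 473.70192043, 817.1523875 ])}
{'mtx': array([[303.46121956,   0.        , 279.55414148],
       [  0.        , 303.46121956, 203.84206577],
       [  0.        ,   0.        ,   1.        ]]), 'R': array([[ 4.22289838e-01,  9.06460797e-01, -3.40640449e-04],
       [ 8.82914274e-01, -4.11235143e-01,  2.26601063e-01],
       [ 2.05264897e-01, -9.59920825e-02, -9.73987599e-01]]), 't': array([-549.17375178,  -24.87286223,  389.89062353])}
1.05
```

View pics/scene0.png

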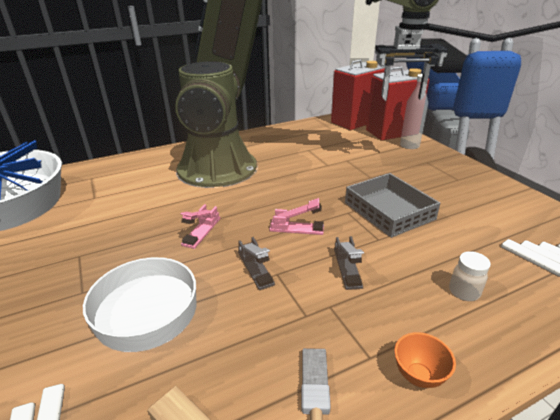

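View pics/top0.png

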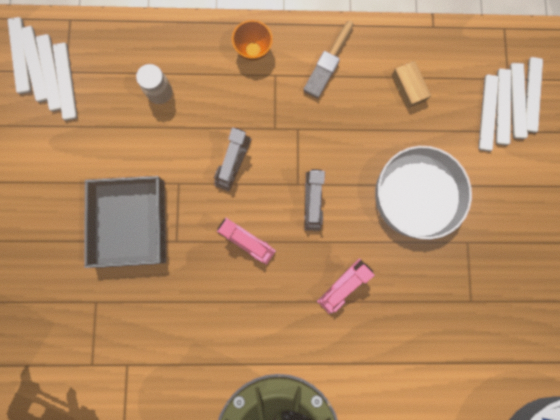

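View pics/wrist0.png

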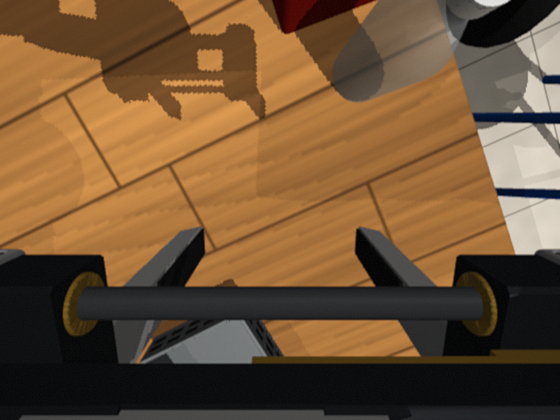

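The top view (column, row) shows two grey clamps at (232,160) and (314,200), two pink look-alikes at (247,242) and (345,287), the basket at (124,222) and the basin at (423,193). The grey pair matches the steel clamps, and the pink ones stay untouched. I'll confirm this in an enlarged crop.

```bash
python3 - <<'E'
import cv2,numpy as np
t=cv2.imread('pics/top0.png')[120:240,205:340]; t=cv2.resize(t,None,fx=4,fy=4,interpolation=cv2.INTER_CUBIC)
cv2.imwrite('pics/topcrop.png',t)
t=cv2.imread('pics/scene0.png')[225:295,230:370]; t=cv2.resize(t,None,fx=5,fy=5,interpolation=cv2.INTER_CUBIC)
cv2.imwrite('pics/scenecrop.png',t)
E
```

```text
(no output)
```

View pics/topcrop.png

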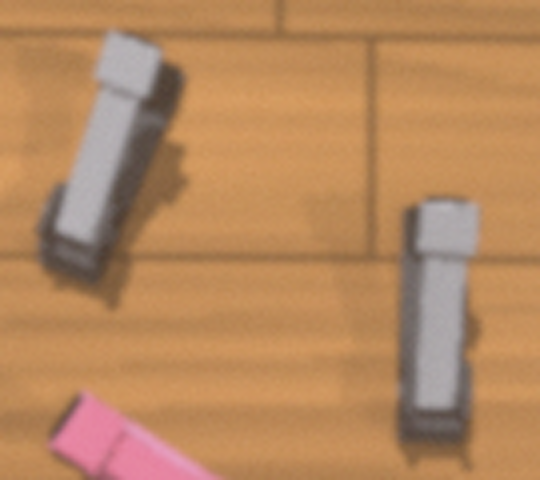

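View pics/scenecrop.png

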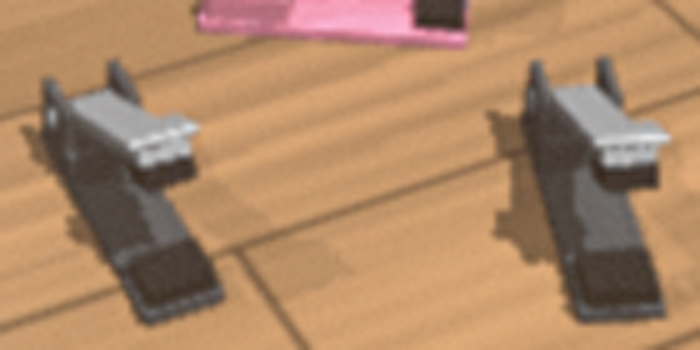

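```bash
cat > h.py <<'E'
import numpy as np,cv2
from scipy.optimize import least_squares
def proj(c,X):
    p=c['R']@np.asarray(X,float)+c['t']; p=c['mtx']@p; return p[:2]/p[2]
def ray(c,rc,z):
    d=c['R'].T@np.linalg.inv(c['mtx'])@np.array([rc[1],rc[0],1.]); o=-c['R'].T@c['t']
    return o+d*(z-o[2])/d[2]
def W(p,X):
    a=p[2]; return [p[0]+np.cos(a)*X[0]-np.sin(a)*X[1],p[1]+np.sin(a)*X[0]+np.cos(a)*X[1],X[2]]
def fit(obs,p0):
    f=lambda p:np.concatenate([proj(c,W(p,X))-np.array(u) for c,u,X in obs])
    r=least_squares(f,p0,loss='soft_l1',x_scale=[10,10,.1]); return r.x,f(r.x)
E
python3 - <<'E'
from cell import ctrl
from h import *
T=ctrl.get_calibration('top');S=ctrl.get_calibration('scene')
tp=lambda x,y:(x/4+205-.4,y/4+120-.4); sp=lambda x,y:(x/5+230-.4,y/5+225-.4)
L=[(T,tp(130,65),(38,0,78)),(T,tp(43,262),(-65,18,0)),(T,tp(97,283),(-65,-18,0)),
(S,sp(580,320),(65,-18,0)),(S,sp(662,315),(65,18,0)),(S,sp(535,65),(-40,-16,44)),(S,sp(603,62),(-40,16,44))]
R=[(T,tp(447,228),(38,0,78)),(T,tp(400,443),(-65,18,0)),(T,tp(465,443),(-65,-18,0)),
(S,sp(145,320),(65,-18,0)),(S,sp(222,297),(65,18,0)),(S,sp(47,80),(-40,-16,44)),(S,sp(113,65),(-40,16,44))]
for n,o in(('L',L),('R',R)):
    x,r=fit(o,[550,0,0]); print(n,x[:2].round(1),np.degrees(x[2]).round(1),r.reshape(-1,2).round(1).tolist())
for n,c,bk,bn in(('top',T,(221.7,128.5),(196.2,415.5)),('scene',S,(207.5,389.5),(309.6,146.1))):
    print(n,'basket',ray(c,bk,5)[:2].round(),'basin',ray(c,bn,5)[:2].round(),'clampL',)
# basket rim corners in top
for u in((178,85),(178,161),(266,164),(268,86)): print('basket rim',ray(T,u,50)[:2].round())
for u in((193,376),(193,471),(146,423),(240,423)): print('basin rim',ray(T,u,48)[:2].round())
print('pink',[ray(T,u,10)[:2].round() for u in((242,247),(287,345))])
E
```

```text
L [577.6 100.6] -21.1 [[-0.5, 0.5], [-0.9, 1.3], [0.9, 2.0], [-0.9, 0.8], [0.5, 0.6], [0.1, 2.3], [1.1, 1.9]]
R [490.3 -75.9] -0.3 [[0.3, 1.1], [0.1, 1.0], [0.3, 1.1], [-0.1, 1.2], [0.8, 0.1], [0.4, 2.6], [1.0, 1.5]]
top basket [444. 322.] basin [ 504. -304.] clampL
scene basket [439. 325.] basin [ 513. -307.] clampL
basket rim [530. 399.]
basket rim [531. 244.]
basket rim [351. 230.]
basket rim [346. 385.]
basin rim [ 503. -204.]
basin rim [ 504. -407.]
basin rim [ 606. -309.]
basin rim [ 405. -300.]
pink [array([401.,  67.]), array([ 307., -142.])]
```

```bash
cat >> h.py <<'E'
CL={'L':np.array([577.6,100.6,np.radians(-21.1)]),'R':np.array([490.3,-75.9,np.radians(-0.3)])}
def ori(a,ctrl,pos):
    best=None
    for s in(1,-1):
        y=s*np.array([-np.sin(a),np.cos(a),0]); z=np.array([0,0,-1.]); R=np.stack([np.cross(y,z),y,z],1)
        q=ctrl.solve_ik(pos,R)
        if q is not None and (best is None or abs(q[5])<best[0]): best=(abs(q[5]),R,q)
    return best[1]
def press(ctrl,p):
    x,y,_=W(p,(44,0,0)); P=lambda tip:[x,y,tip+199]
    R=ori(p[2],ctrl,P(105)); ctrl.move_to(P(105),R); ctrl.pause(.15)
    f0=ctrl.observe()['ft_force'].copy()
    hit=ctrl.move_straight(P(30),vel=35,force_limit=7)
    ctrl.pause(.1); s=ctrl.observe(); print('hit',hit,'tip z',(s['tcp_pos'][2]-199).round(1),'dF',(s['ft_force']-f0).round(1),'t',s['time'])
E
python3 - <<'E'
from cell import ctrl
from h import *
ctrl.gripper_to(0.0,20); print(ctrl.observe()['time'])
press(ctrl,CL['L'])
cv2.imwrite('pics/scene1.png',ctrl.snapshot('scene'))
E
```

```text
2.4667
hit True tip z 40.3 dF [-1.9 -0.9  8.9] t 6.425
```

View pics/scene1.png

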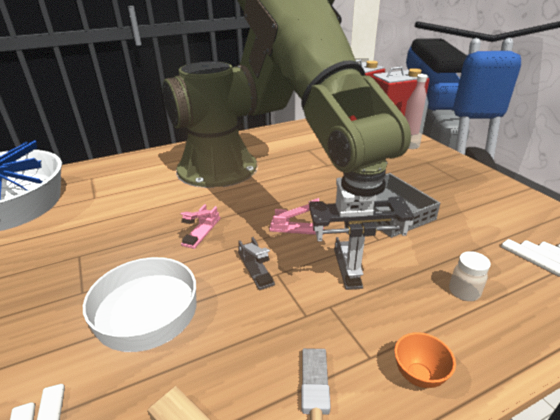

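The closed fingers are on the left clamp's thumb plate at (350,265). They went right down to z 40, which is shut, so this hinge is free. Next is the right clamp.

```bash
python3 - <<'E'
from cell import ctrl
from h import *
s=ctrl.observe(); p=s['tcp_pos']; ctrl.move_straight([p[0],p[1],199+110],vel=200)
press(ctrl,CL['R'])
cv2.imwrite('pics/scene2.png',ctrl.snapshot('scene')[200:320,200:400].repeat(3,0).repeat(3,1))
E
```

```text
hit True tip z 71.1 dF [-1.5  0.5  8.5] t 10.475
```

View pics/scene2.png

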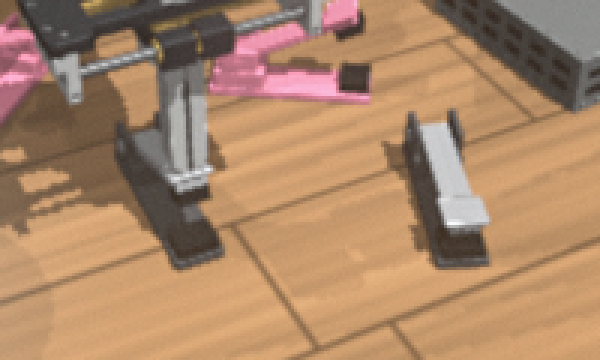

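The right clamp stopped dead at z 71 under 8.5 N, so it's seized and goes in the basin. The left one lies flat shut at crop pixel (460,215) and goes in the basket.

```bash
cat >> h.py <<'E'
def grasp(ctrl,p,dx=-40):
    x,y,_=W(p,(dx,0,0)); P=lambda g:[x,y,g+180]
    R=ori(p[2],ctrl,P(125)); ctrl.move_to(P(130),R)
    hit=ctrl.move_straight(P(30),vel=120,force_limit=10)
    s=ctrl.observe(); print('down',hit,(s['tcp_pos']-P(30)).round(1),s['time'])
def place(ctrl,c,a,dx=-40):
    x,y,_=W([c[0],c[1],a],(dx,0,0)); P=lambda g:[x,y,g+180]
    R=ori(a,ctrl,P(130)); ctrl.move_to(P(130),R); ctrl.move_straight(P(45),vel=120)
    hit=ctrl.move_straight(P(28),vel=30,force_limit=6)
    s=ctrl.observe(); print('placed',hit,(s['tcp_pos']-P(35)).round(1),s['time'],s['opening'])
E
python3 - <<'E'
from cell import ctrl
from h import *
p=ctrl.observe()['tcp_pos']; ctrl.move_straight([p[0],p[1],199+110],vel=200)
ctrl.gripper_to(.75)
grasp(ctrl,CL['R'])
cv2.imwrite('pics/scene3.png',ctrl.snapshot('scene')[200:320,180:380].repeat(3,0).repeat(3,1))
E
```

```text
down False [ 0.3 -0.   0.5] 13.4417
```

View pics/scene3.png

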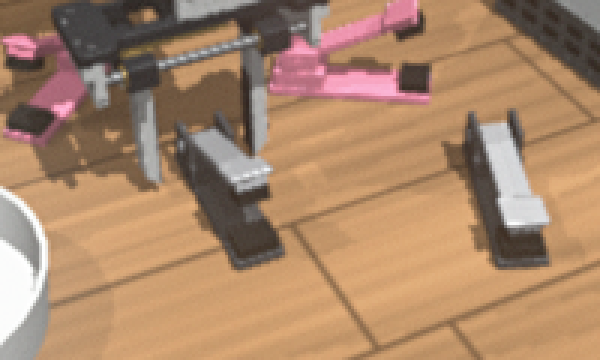

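The fingers straddle the right clamp's hinge: tips at (152,182) and (258,150), cheeks at (185,130) and (220,118). I'll grip and move it to the basin.

```bash
python3 - <<'E'
from cell import ctrl
from h import *
ctrl.gripper_to(0.0,40); s=ctrl.observe(); print(s['opening'],s['time'])
p=s['tcp_pos']; ctrl.move_straight([p[0],p[1],180+130],vel=150); s=ctrl.observe();print(s['opening'],s['ft_force'].round(1),s['time'])
cv2.imwrite('pics/scene4.png',ctrl.snapshot('scene'))
place(ctrl,(505,-305),0)
cv2.imwrite('pics/scene5.png',ctrl.snapshot('scene'))
E
```

```text
0.3821543826796764 14.125
0.380242387621592 [ 0.   0.1 -4.2] 14.9417
placed True [ 0.1 -0.1 -0.4] 17.1833 0.38209890530088564
```

View pics/scene4.png

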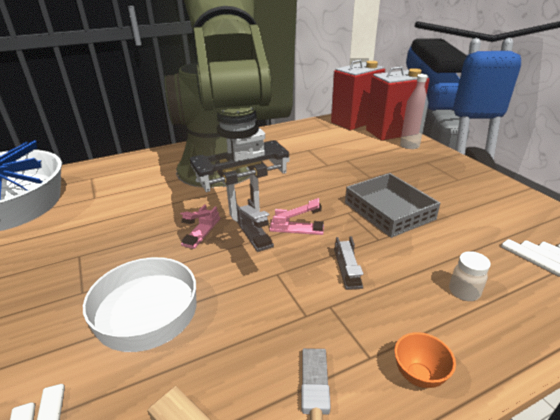

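View pics/scene5.png

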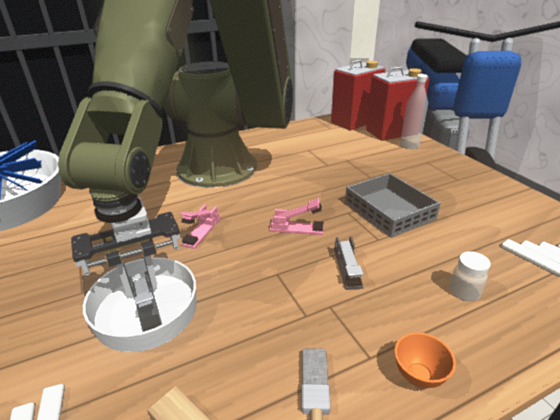

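The clamp is down level in the basin, contacting at the expected height, with its tip at (150,325). I'll release it and grip the left clamp.

```bash
python3 - <<'E'
from cell import ctrl
from h import *
ctrl.gripper_to(.7); p=ctrl.observe()['tcp_pos']; ctrl.move_straight([p[0],p[1],180+135],vel=150)
grasp(ctrl,CL['L'])
cv2.imwrite('pics/scene6.png',ctrl.snapshot('scene'))
E
```

```text
down False [ 0.2 -0.   0.7] 21.4167
```

View pics/scene6.png

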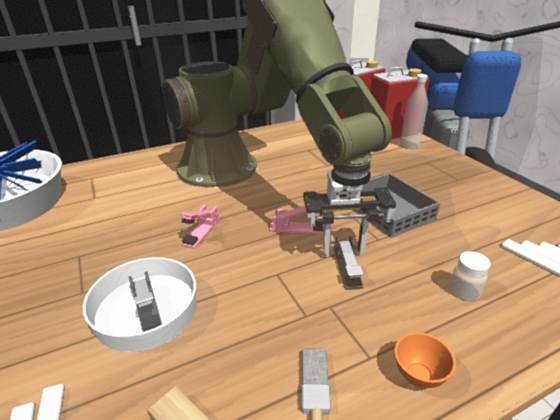

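The seized clamp stands in the middle of the basin at (145,300). The fingers straddle the left clamp's hinge at (345,245), so I'll grip it and move it to the basket.

```bash
python3 - <<'E'
from cell import ctrl
from h import *
ctrl.gripper_to(0.0,40); s=ctrl.observe(); print(s['opening'],s['time'])
p=s['tcp_pos']; ctrl.move_straight([p[0],p[1],180+130],vel=150); s=ctrl.observe();print(s['opening'],s['ft_force'].round(1))
place(ctrl,(440,316),np.radians(3.5))
cv2.imwrite('pics/scene7.png',ctrl.snapshot('scene'))
E
```

```text
0.37860159438826024 22.0417
0.3791960149793806 [ 0.6  0.3 -3.1]
placed True [ 0.1  0.1 -0.4] 25.0917 0.3792272199976841
```

View pics/scene7.png

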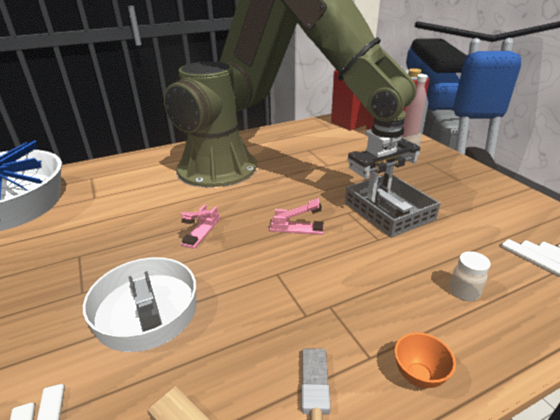

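The clamp is down on the basket floor at (395,200). I'll release, back off to a clear view and check.

```bash
python3 - <<'E'
from cell import ctrl
from h import *
ctrl.gripper_to(.65); p=ctrl.observe()['tcp_pos']; ctrl.move_straight([p[0],p[1],180+150],vel=150)
ctrl.move_joints([90,17,87,0,75,0]) if False else ctrl.move_to([380,30,420],ctrl.observe()['tool_rot'])
ctrl.pause(.3)
t=ctrl.snapshot('top'); s=ctrl.snapshot('scene')
a=cv2.resize(t[170:275,80:170],None,fx=4,fy=4); b=cv2.resize(t[140:245,370:475],None,fx=4,fy=4)
cv2.imwrite('pics/top8.png',np.hstack([a,b])); cv2.imwrite('pics/scene8.png',s)
print(ctrl.observe()['time'],ctrl.observe()['ft_force'].round(1))
E
```

```text
28.1917 [-0.1  0.1  0.6]
```

View pics/top8.png

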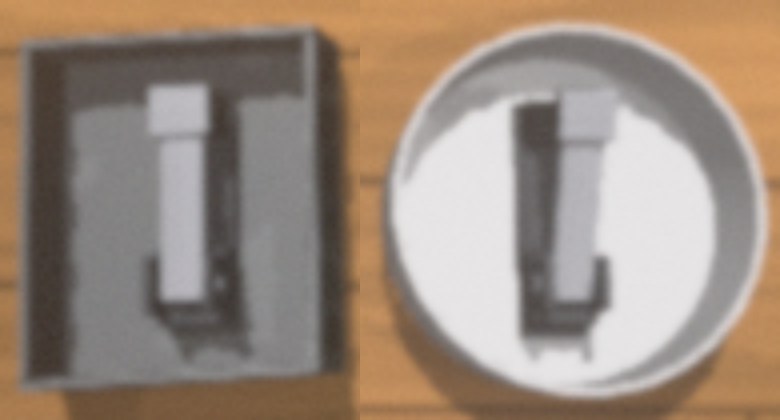

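View pics/scene8.png

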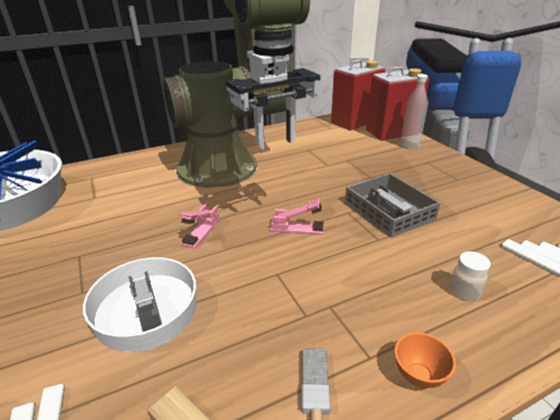

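```bash
python3 - <<'E'
from cell import ctrl
ctrl.close_job()
E
```

```text
the job is handed in; nothing more can be done
```

Both clamps were pressed, sorted and handed in at about 28 s on the robot's clock, against the limit of 67 s.

| Clamp (seen from the robot) | Pressing result | Hinge | Placed |
|---|---|---|---|
| Left | Folded right down to z 40 mm (fully shut) before the force stop | Free | Rectangular stock basket |
| Right | Stopped dead at z 71 mm under about 8.5 N | Seized | Round repair basin |

- **Final view:** the last top and scene pictures show both clamps standing on their bases. The left one looks within about 5 mm of the basket's middle and the right one roughly central in the basin. I judged centring by eye from the picture, without a second measurement.
- **Nothing left touching:** the gripper was open and clear, with the wrist force near zero. The pink look-alikes were not touched.
- **Disagreements:** none of the checks failed. The networks' origin estimates for the basket and the basin differed from my rim measurements by up to about 9 mm, and I used centres based mainly on the rims.

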